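# Bed the tile and open the glaze jar

### The arm

A 7-joint arm with a two-finger parallel gripper is mounted at the origin on the work surface. World frame = base frame: x ahead of the robot, y to its left, z up, the work surface at z = 0. Lengths are in mm, angles in rad, forces in N, time in s.
With the tool pointing down it reaches from about 425 to 950 mm from the base axis. Payload 4.7 kg.
Tool frame: the origin (TCP) lies midway between the tips of the shut fingers; the grasp point (between the pads) lies 19 mm behind it (grip_point_offset is the distance from the TCP to the grasp point, in mm); z points along the fingers, y is the direction in which the jaws open and shut (so a half turn about z gives the same grasp; the last joint's range is limited). The gripper opens to 85 mm and grips with 20 to 120 N. Pads are 22 mm wide; open, the fingers measure 114 mm over their backs; the gripper's body (76 mm by 85 mm) begins 54 mm behind the grasp point. The pads swing forward as they close: fully open they stand 13 mm farther back than shut.
Start: joints at [1.184, 0.469, -0.049, 1.532, 0.024, 1.141, -0.082], TCP at [236.441, -632.253, 231.335] pointing down, gripper open.
Joint ranges: [-2.59, 2.59], [-0.33, 1.99], [-1.39, 1.29], [0.1, 2.45], [-1.04, 4.18], [0.21, 1.99], [-2.66, 2.66]. Speed limits (rad/s): [2.57, 2.57, 3.14, 3.14, 3.14, 3.14, 3.14].

### API

Orientations are given as a unit quaternion [w, x, y, z].
In Python, from bench import * gives the robot as it stands. Calls block until the motion is done:
- movep(position, orientation): joint-space move of the TCP to a pose.
- move_straight(position, feed=150, rot=None): straight line of the TCP; rot=None keeps the orientation; feed is the mean speed in mm/s.
- goto_joints(angles): joint-space move.
- set_gripper(opening): finger opening in mm; the grip force is fixed at half the most; returns when the fingers have stopped.
- pause(seconds).
- ik(position, orientation): joint angles nearest the present ones, or None.
- state(): the state.
- read_camera(name): name is "side" or "top" or "wrist"; returns (picture, depth): 420x560x3 uint8, blue, green, red; 420x560 float32, mm along the optical axis (not along the pixel's ray), 0 where there is no reading.
- camera_params(name): a dict with "camera_matrix" (3x3 intrinsics, pixels), "world_to_cam" (4x4, takes a point from world to camera coordinates); the wrist camera has in their place "T_tool_cam" (4x4, takes a point from camera to tool coordinates, whose origin is the TCP and whose axes are the flange's). Camera axes: x right, y down, z forward; pixel columns grow to the right and rows downward; lengths in mm; the calibration is good to about 2 mm. A picture is of the moment at which its call begins: read the wrist's pose just before it. camera_params takes no time and is no camera call.
A pose or a line that the arm cannot do raises PlanningError and nothing moves.
- hand_in(): hands the job in, once; it reports no verdict.
The state is a dict: "t": time; "joint_positions": joint angles; "joint_velocities": joint speeds; "tau": joint torques, N m; "tcp_pos": TCP position; "eef_rot": TCP orientation; "force": force on the tool from outside, world axes, zero at the start; "ft_torque": the same for the moment, N m; "opening": finger opening in mm.
Only numpy, scipy, OpenCV 4.12 (cv2) and the standard library are available. Lean on these libraries where they do the work, as an engineer would, in place of code of your own. Each camera call takes 0.05 s, during which the arm holds its last target.

### The job

Get this glazed square ready for touching up: press its raised edge down so that the tile sits level and fully down in its square nest. Then unscrew the cap of the square-bodied glaze jar (anticlockwise from above) while the iron cradle braces the jar, stop turning once the threads let go, and lift the cap straight up without pulling the jar out of its cradle. Finish still holding the cap in the gripper, level and about two centimetres clear above the jar's mouth; leave the other things on the table alone.

Things in the scene. Friction and masses are not known exactly. Their poses are not given: they have to be found in the camera images.
- nest: Square light-metal nest fixed to the table, 130 x 130 x 20 mm high; recess 106 x 106 mm, its floor 12 mm above the table. Origin at the centre of its underside; z up. x points to the side where a stiff height pad (10 x 60 mm bar, 40 mm from the centre) stands 12 mm above the recess floor and props up the tile. The pad sinks under about 7 N and stays down.
- tile_mid (a point): Centre of the loose rust-red glazed square tile, 102 x 102 x 8 mm, 0.19 kg, lying in the nest; z is the normal of its glazed face, x points towards its raised edge. At the start it is tilted about 0.14 rad; seated, its centre is 16 mm above the table and its face is flush with the nest's rim (20 mm).
- tile_raised_edge (a point): Point on the tile's glazed face 36 mm from its centre towards the raised edge: a good place to press straight down. At the start about 32 mm above the table, 20 mm when the tile is seated.
- cradle: Dark iron cradle fixed to the table: square pocket 80 x 80 mm inside, walls 8 mm thick, 30 mm high, floor 6 mm above the table; two mounting ears reach 69 mm from its centre along its x axis. Origin at the centre of its underside; x, y along its walls. It braces the jar against turning, but not against lifting.
- jar: Loose white stoneware glaze jar, 0.65 kg, standing in the cradle: square body 76 x 76 x 70 mm, above it a low collar of 27 mm radius to 74 mm, then a round neck to 112 mm. Origin at the centre of its underside (6 mm above the table). Under the cap the neck has three short thread segments and a sprung rubber seal that makes the cap tight (about 12 N of spring, under 0.6 N m to turn).
- jar_mouth (a point): Centre of the top of the jar's neck, 112 mm above the jar's underside, 118 mm above the table.
- cap_mid (a point): Centre of the loose round brass screw cap on the jar, 52 mm diameter, 30 mm high, 0.09 kg; z up. At first the centre is about 116 mm above the table, lower edge 101, top 131; 20 mm are free under it for fingertips. Grip it round its side at any yaw. Turning it free it climbs 2 mm, then the seal pushes it up 2 mm more. While still threaded, lifting it lifts the jar (5 to 9 N).
- cap: The same cap, origin at the centre of its lower edge; inside 19.5 mm deep. Its x axis starts 1.23 to 1.37 rad clockwise (from above) of the jar's x. The threads let go when the two x axes are within 0.33 rad, so an anticlockwise turn of 1.3 rad (75 degrees) always frees it; from about 1.55 rad a hard stop blocks further turning.
- hexagon: Bystander: loose blue glazed hexagonal tile, 96 mm across flats, 10 mm thick. Origin under its centre.
- whetstone: Bystander: loose grey whetting block 150 x 50 x 30 mm, long along its x. Origin under its centre.
- funnel: Bystander: small tin funnel standing mouth down, 64 mm wide, 62 mm high. Origin under its centre.
- square2: Bystander: second rust-red glazed square, 102 x 102 x 8 mm, lying flat on the table, outside any nest. Origin under its centre.
Mind the look-alikes: they are no part of the job. Of the things shaped like the cap, the brass one is meant.

How it is judged:
By the outcome, as a careful person would: the job done as asked, in the order asked, and still so for the second after the job is handed in, while the arm keeps its last pose, push and grip.
It also fails if it takes over 51 s, if anything falls off the work surface, if the arm or the gripper's body presses on something with over 40 N, if the wrist force passes 120 N, or if a joint passes its speed limit or range.

## Working session

There is one attempt and no reset: what is moved stays moved. The work goes in short steps, each a Python script; the robot and the scene stay as the last script left them, time stands still between calls to the robot, and variables do not carry over. Pictures are saved under pics/ and viewed, and the job is handed in when it is done.

```bash
ls; mkdir -p pics; python3 - <<'E'
from bench import *
import cv2, numpy as np
s=state(); print({k:np.round(v,3) for k,v in s.items()})
for n in ("side","top","wrist"):
    p,d=read_camera(n); cv2.imwrite(f"pics/{n}0.png",p); np.save(f"pics/{n}0.npy",d)
    c=camera_params(n); print(n,{k:np.round(v,3).tolist() for k,v in c.items()})
E
```

```text
pics
{'t': np.float64(0.0), 'joint_positions': array([ 1.184,  0.469, -0.049,  1.534,  0.024,  1.141, -0.082]), 'joint_velocities': array([ 0.   ,  0.   ,  0.001,  0.001,  0.001,  0.001, -0.   ]), 'tau': array([-0.0000e+00, -5.1031e+01, -4.6000e-02, -2.3771e+01,  1.1000e-02,
        7.0000e-03, -0.0000e+00]), 'tcp_pos': array([ 236.199, -631.676,  230.237]), 'eef_rot': array([-0.001,  0.984,  0.178, -0.   ]), 'force': array([ 0.04 , -0.635, -0.319]), 'ft_torque': array([-0.028,  0.039, -0.002]), 'opening': np.float64(85.406)}
side {'camera_matrix': [[476.094, 0.0, 276.232], [0.0, 476.094, 211.189], [0.0, 0.0, 1.0]], 'world_to_cam': [[0.972, -0.237, 0.011, -511.672], [-0.167, -0.719, -0.674, 248.287], [0.168, 0.653, -0.739, 1104.174], [0.0, 0.0, 0.0, 1.0]]}
top {'camera_matrix': [[447.404, 0.0, 285.827], [0.0, 447.404, 211.177], [0.0, 0.0, 1.0]], 'world_to_cam': [[0.065, -0.998, -0.005, 75.342], [-0.974, -0.062, -0.219, 607.04], [0.218, 0.02, -0.976, 955.535], [0.0, 0.0, 0.0, 1.0]]}
wrist {'camera_matrix': [[376.199, 0.0, 276.387], [0.0, 376.199, 212.512], [0.0, 0.0, 1.0]], 'T_tool_cam': [[0.0, -0.95, -0.311, 79.751], [1.0, 0.001, -0.001, -0.978], [0.001, -0.311, 0.95, -142.499], [0.0, 0.0, 0.0, 1.0]]}
```

View pics/top0.png

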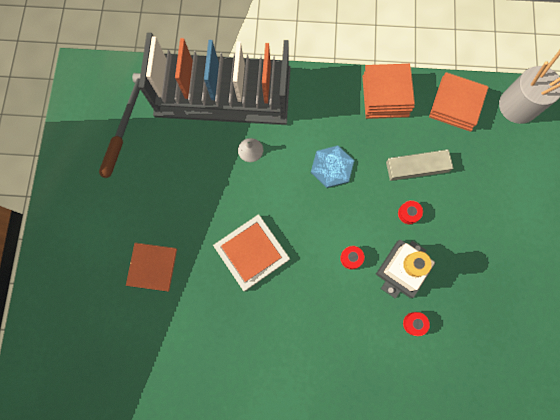

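View pics/side0.png

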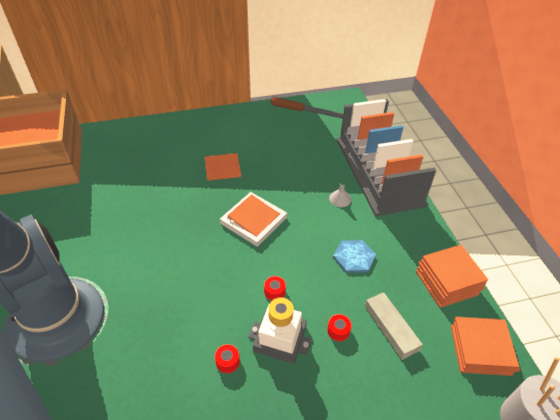

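View pics/wrist0.png

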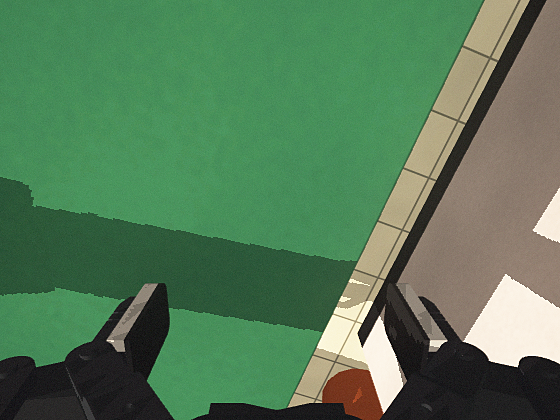

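The top view shows the nest with its tile at about (252,252), the jar with the brass cap at (418,263), and three red look-alike caps around the jar. Next I deproject from both fixed cameras.

```bash
cat > h.py <<'E'
import numpy as np, cv2
def cloud(d,c,T=None):
    K=np.array(c["camera_matrix"]); W=np.linalg.inv(np.array(c["world_to_cam"])) if T is None else T
    v,u=np.mgrid[:d.shape[0],:d.shape[1]]
    P=np.stack([(u-K[0,2])/K[0,0]*d,(v-K[1,2])/K[1,1]*d,d],-1)
    return P@W[:3,:3].T+W[:3,3]
E
python3 - <<'E'
from bench import *
from h import *
from scipy.spatial import cKDTree
for n in("top","side"):
    p=cv2.imread(f"pics/{n}0.png"); d=np.load(f"pics/{n}0.npy"); X=cloud(d,camera_params(n))
    print(n,'invalid',(d==0).mean())
    hsv=cv2.cvtColor(p,cv2.COLOR_BGR2HSV)
    ax={'top':(215,290,210,295),'side':(215,292,190,245)}[n]
    c0,c1,r0,r1=ax
    S=X[r0:r1,c0:c1].reshape(-1,3); H=hsv[r0:r1,c0:c1].reshape(-1,3).astype(int); ok=d[r0:r1,c0:c1].ravel()>0
    til=ok&(H[:,0]<14)&(H[:,1]>140)
    Q=S[til]; Q=Q[(Q[:,2]>5)&(Q[:,2]<50)]
    A=np.c_[Q[:,:2],np.ones(len(Q))]
    for _ in range(3):
        co=np.linalg.lstsq(A,Q[:,2],rcond=None)[0]; r=Q[:,2]-A@co; k=abs(r)<3; Q=Q[k];A=A[k]
    print('tile n',len(Q),'grad',co[:2],np.arctan(np.hypot(*co[:2])),'dir',np.arctan2(co[1],co[0]),'mean',Q.mean(0),'zres',r.std())
    print(' tile rect',cv2.minAreaRect(Q[:,:2].astype(np.float32)))
    rim=ok&(S[:,2]>10)&(S[:,2]<45)
    print(' nest rect',cv2.minAreaRect(S[rim][:,:2].astype(np.float32)))
    w=ok&(H[:,1]<60)&(H[:,2]>150)&(S[:,2]>10); print(' rim z',np.percentile(S[w][:,2],[5,25,50,75,95]))
    ax={'top':(370,450,230,300),'side':(245,315,285,370)}[n]
    c0,c1,r0,r1=ax
    S=X[r0:r1,c0:c1].reshape(-1,3); H=hsv[r0:r1,c0:c1].reshape(-1,3).astype(int); ok=d[r0:r1,c0:c1].ravel()>0
    cap=ok&(S[:,2]>124); C=S[cap]
    print(' cap',len(C),C.mean(0),np.percentile(C[:,2],[5,50,95]),cv2.minEnclosingCircle(C[abs(C[:,2]-np.median(C[:,2]))<5][:,:2].astype(np.float32)))
    j=ok&(S[:,2]>68)&(S[:,2]<82); J=S[j]; print(' jar top',len(J),np.median(J[:,2]),cv2.minAreaRect(J[:,:2].astype(np.float32)))
    cr=ok&(S[:,2]>24)&(S[:,2]<36)&(H[:,2]<110); print(' cradle',cr.sum(),np.median(S[cr][:,2]),cv2.minAreaRect(S[cr][:,:2].astype(np.float32)))
    z=ok&(abs(S[:,2])<6); print(' table z',np.median(S[z][:,2]))
    im=cv2.resize(p[200:310,200:460] if n=='top' else p[180:380,200:360],None,fx=3,fy=3,interpolation=cv2.INTER_CUBIC); cv2.imwrite(f"pics/{n}0z.png",im[:600,:800])
E
```

```text
top invalid 0.003903061224489796
tile n 1594 grad [-0.08871669  0.10633622] 0.13760957369406046 dir 2.2661069139779557 mean [508.93563489 191.00096968  27.35421476] zres 1.4367012972229178
 tile rect ((509.3416748046875, 190.8927001953125), (100.9842529296875, 100.0580062866211), 38.682518005371094)
 nest rect ((508.41168212890625, 191.67330932617188), (130.55242919921875, 129.79815673828125), 38.75315856933594)
 rim z [14.32542928 18.8998842  20.26255469 21.60833223 23.56146417]
 cap 502 [ 492.34390237 -168.30262838  132.18396495] [128.56138666 132.33479694 135.12105822] ((493.518310546875, -168.72413635253906), 26.48992156982422)
 jar top 640 76.24554032229122 ((492.8449401855469, -169.30679321289062), (76.44734191894531, 77.87165832519531), 58.24561309814453)
 cradle 322 29.934747665275154 ((492.7076110839844, -169.42347717285156), (96.72087860107422, 96.14453887939453), 58.70527648925781)
 table z 0.4577206069836848
side invalid 0.004243197278911565
tile n 920 grad [-0.08664585  0.10289055] 0.1337112209451894 dir 2.2706958613089174 mean [508.61577117 188.63181043  26.6377203 ] zres 1.4954780281278743
 tile rect ((509.0826110839844, 190.21348571777344), (104.67842102050781, 99.3857421875), 38.333099365234375)
 nest rect ((508.9398498535156, 190.31472778320312), (134.23529052734375, 134.0673065185547), 38.33298873901367)
 rim z [11.6331157  17.0522339  19.20062662 20.7466925  22.61861184]
 cap 470 [ 492.63741147 -172.51906187  131.68287486] [127.90474229 131.81126658 134.69403801] ((493.3016357421875, -171.11538696289062), 26.24747085571289)
 jar top 699 76.02840616010496 ((492.8585510253906, -171.418212890625), (75.53453826904297, 76.44198608398438), 58.5335578918457)
 cradle 297 29.515932719779926 ((491.61700439453125, -174.52398681640625), (89.82261657714844, 95.40206146240234), 58.556060791015625)
 table z 0.21789429846978692
```

```bash
cat >> h.py <<'E'
def down(psi): return np.array([0,np.cos(psi/2),np.sin(psi/2),0])
E
python3 - <<'E'
from bench import *
from h import *
s=state(); print(s['t'])
for nm,p in(("press",[486.2,219.1,30]),("cap",[493,-170,92])):
    for ps in np.arange(-180,180,20):
        j=ik(np.array(p),down(np.radians(ps))); print(nm,ps,None if j is None else np.round(j,2))
E
```

```text
0.15
press -180 [ 0.27  0.8  -1.07  1.99  0.9   0.93  0.28]
press -160 [ 0.28  0.81 -1.1   1.99  0.92  0.95  0.61]
press -140 [ 0.23  0.75 -1.    2.    0.84  0.88  1.03]
press -120 [ 0.32  0.88 -1.18  1.99  0.99  1.02  1.26]
press -100 [ 0.32  0.88 -1.18  1.99  0.99  1.02  1.61]
press -80 [ 0.32  0.88 -1.18  1.99  0.99  1.02  1.96]
press -60 [-1.16  0.7   0.91  2.07 -0.81  0.77 -2.35]
press -40 [-1.04  0.62  0.72  2.07 -0.64  0.69 -2.17]
press -20 [-0.76  0.53  0.33  2.05 -0.29  0.61 -2.15]
press 0 [-0.07  0.57 -0.55  2.01  0.47  0.68 -2.5 ]
press 20 [-0.06  0.58 -0.58  2.01  0.49  0.69 -2.17]
press 40 [-0.    0.6  -0.65  2.01  0.55  0.71 -1.88]
press 60 [ 0.09  0.65 -0.78  2.    0.66  0.76 -1.62]
press 80 [ 0.19  0.72 -0.94  2.    0.79  0.84 -1.38]
press 100 [ 0.2   0.73 -0.96  2.    0.81  0.85 -1.04]
press 120 [ 0.22  0.74 -0.98  2.    0.83  0.87 -0.71]
press 140 [ 0.23  0.76 -1.01  2.    0.85  0.89 -0.38]
press 160 [ 0.25  0.78 -1.04  2.    0.88  0.91 -0.05]
cap -180 [ 0.81  0.49 -0.71  2.    0.44  0.81  1.42]
cap -160 [ 0.86  0.52 -0.79  2.    0.5   0.83  1.71]
cap -140 [ 1.1   0.72 -1.18  1.98  0.8   1.01  1.8 ]
cap -120 [ 1.1   0.72 -1.18  1.98  0.8   1.01  2.15]
cap -100 [-0.54  0.65  1.11  2.07 -0.77  0.91 -2.31]
cap -80 [-0.54  0.65  1.11  2.07 -0.77  0.91 -1.96]
cap -60 [ 0.25  0.39 -0.    2.03  0.    0.72 -2.37]
cap -40 [ 0.3   0.4  -0.07  2.03  0.04  0.72 -2.05]
cap -20 [ 0.36  0.4  -0.14  2.02  0.08  0.72 -1.75]
cap 0 [ 0.44  0.41 -0.24  2.02  0.14  0.73 -1.45]
cap 20 [ 0.49  0.41 -0.3   2.02  0.18  0.74 -1.14]
cap 40 [ 0.54  0.42 -0.36  2.01  0.21  0.74 -0.82]
cap 60 [ 0.59  0.43 -0.42  2.01  0.25  0.75 -0.51]
cap 80 [ 0.63  0.44 -0.48  2.01  0.29  0.76 -0.19]
cap 100 [ 0.68  0.45 -0.54  2.    0.33  0.77  0.12]
cap 120 [ 0.73  0.46 -0.6   2.    0.37  0.78  0.43]
cap 140 [ 0.74  0.47 -0.62  2.    0.38  0.79  0.77]
cap 160 [ 0.77  0.48 -0.65  2.    0.4   0.79  1.1 ]
```

View pics/top0z.png

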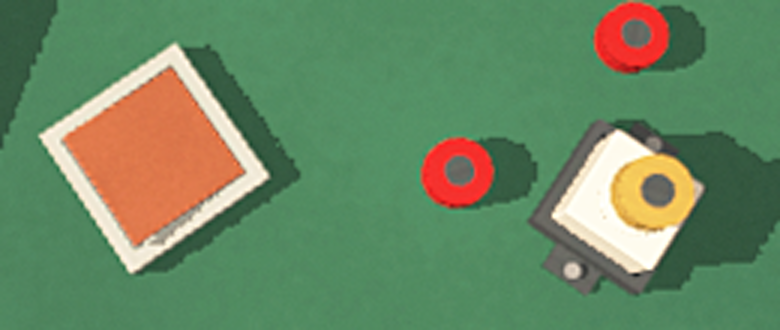

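```bash
python3 - <<'E'
from bench import *
from h import *
for n in("top","side"):
    d=np.load(f"pics/{n}0.npy"); X=cloud(d,camera_params(n)).reshape(-1,3)
    c=np.array([508.7,191.0])
    for a in(38.6,128.6,218.6,308.6):
        e=np.array([np.cos(np.radians(a)),np.sin(np.radians(a))]); 
        print(n,a,[round(float(np.median(X[np.hypot(*(X[:,:2]-c-e*r).T)<5][:,2])),1) for r in (10,25,36,44,59)])
p=cv2.imread("pics/side0.png"); cv2.imwrite("pics/side0n.png",cv2.resize(p[180:255,200:310],None,fx=6,fy=6,interpolation=cv2.INTER_CUBIC))
E
```

```text
top 38.6 [28.1, 27.3, 27.2, 27.3, 21.9]
top 128.6 [28.9, 31.1, 33.0, 33.6, 20.6]
top 218.6 [27.9, 27.1, 26.6, 28.5, 21.1]
top 308.6 [26.2, 23.1, 22.3, 21.9, 20.9]
side 38.6 [26.7, 27.3, 26.6, 26.3, 19.0]
side 128.6 [28.4, 30.5, 30.9, 33.3, 20.1]
side 218.6 [26.8, 26.5, 26.9, 26.8, 19.5]
side 308.6 [25.9, 23.2, 22.3, 20.9, 19.4]
```

View pics/side0n.png

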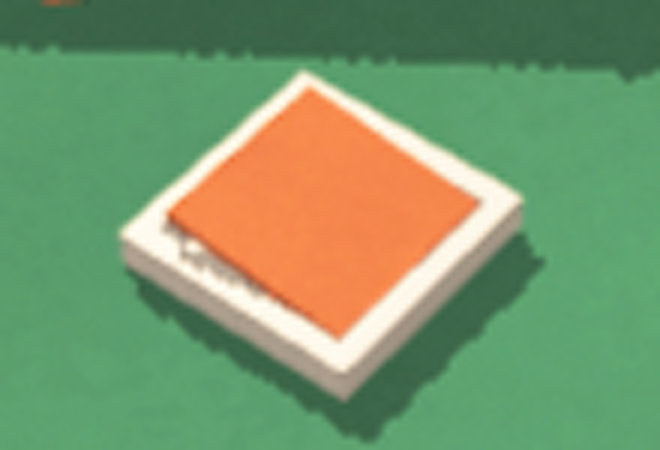

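The tile's raised side points to 128.6° (both views agree): 31–33 mm high at 36 mm from the centre, against about 22 mm on the opposite side. I go there now with the gripper shut.

```bash
python3 - <<'E'
from bench import *
from h import *
a=np.radians(128.6); p=np.array([508.7,191.0])+36*np.array([np.cos(a),np.sin(a)])
set_gripper(0); print(state()['t'])
movep([p[0],p[1],190],down(a)); print(state()['t'])
move_straight([p[0],p[1],60],feed=120); pause(.2)
s=state(); print(s['t'],s['tcp_pos'],s['force'],s['opening'],s['joint_positions'])
p_,d=read_camera("wrist"); cv2.imwrite("pics/w1.png",p_); np.save("pics/w1.npy",d)
E
```

```text
0.9167
4.025
5.4583 [486.59593126 219.2371169   60.55854968] [-0.39585562  1.19520952 -0.11215097] 0.10220462840154515 [ 0.21272568  0.67088751 -0.96668965  1.98236792  0.72692166  0.87949613
 -0.47745101]
```

View pics/w1.png

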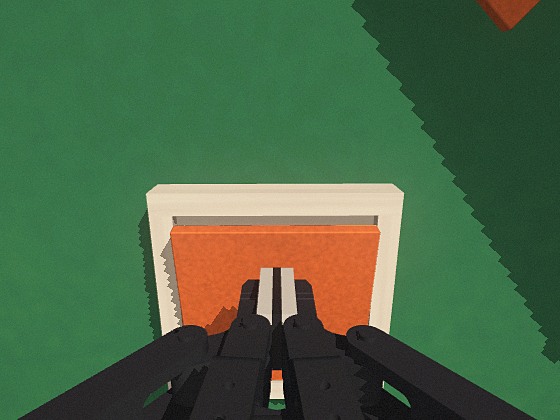

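The shut fingertips at (277,270) are centred on the tile, whose raised edge lies at row ~230 inside the nest. I press down in steps, watching the force.

```bash
python3 - <<'E'
from bench import *
from h import *
s=state(); x,y,_=s['tcp_pos']; a=np.radians(128.6); p=np.array([508.7,191.0])+36*np.array([np.cos(a),np.sin(a)])
f0=s['force'][2]
for z in (38,34,31,28,25,23,21,20,19,18,17):
    move_straight([p[0],p[1],z],feed=40); pause(.1); s=state()
    print(z,round(s['t'],2),np.round(s['tcp_pos'],1),np.round(s['force'],1))
    if abs(s['force'][2]-f0)>18 and s['tcp_pos'][2]<22: break
E
```

```text
38 6.31 [486.4 219.3  38.2] [-0.6 -0.  -0. ]
34 6.66 [486.2 219.1  34. ] [-0.3  0.8 -0.3]
31 7.01 [486.4 219.5  31.1] [-0.4 -0.1  2.2]
28 7.36 [486.3 219.4  28. ] [0.4 0.6 2.6]
25 7.71 [486.2 219.1  24.9] [-0.2  1.7  1.5]
23 8.06 [486.2 219.2  22.9] [-0.5  0.6  2.1]
21 8.41 [486.2 219.   20.9] [-0.1  1.6  1.9]
20 8.76 [486.2 219.1  20.1] [-1.   1.   5.5]
19 9.11 [486.2 219.1  20.1] [-3.8 -1.4 13.4]
18 9.46 [486.2 219.1  20. ] [-5.9 -2.9 22.5]
```

The press stopped dead at z = 20.0 with 22 N, so the tile is seated. I retract, verify with the top camera, and move to a look-pose above the cap.

```bash
cat >> h.py <<'E'
from scipy.spatial.transform import Rotation as R
def toolT(s):
    w,x,y,z=s['eef_rot']; T=np.eye(4); T[:3,:3]=R.from_quat([x,y,z,w]).as_matrix(); T[:3,3]=s['tcp_pos']; return T
E
python3 - <<'E'
from bench import *
from h import *
s=state(); a=np.radians(128.6); p=np.array([508.7,191.0])+36*np.array([np.cos(a),np.sin(a)])
move_straight([p[0],p[1],150],feed=150)
movep([493,-170,225],down(np.radians(20))); print(state()['t'])
set_gripper(85); pause(.2)
s=state(); d_=read_camera("wrist"); cv2.imwrite("pics/w2.png",d_[0]); np.save("pics/w2.npy",d_[1]); print(s['t'],s['tcp_pos'],s['joint_positions'],s['opening'])
X=cloud(d_[1],camera_params("wrist"),toolT(s)@np.array(camera_params("wrist")["T_tool_cam"])); np.save("pics/w2X.npy",X)
pic,d=read_camera("top"); cv2.imwrite("pics/top2.png",pic)
Y=cloud(d,camera_params("top")).reshape(-1,3); c=np.array([508.7,191.0])
for a in(38.6,128.6,218.6,308.6):
    e=np.array([np.cos(np.radians(a)),np.sin(np.radians(a))])
    print(a,[round(float(np.median(Y[np.hypot(*(Y[:,:2]-c-e*r).T)<5][:,2])),1) for r in (10,25,36,44,59)])
X=X.reshape(-1,3); C=X[(np.hypot(X[:,0]-493,X[:,1]+170)<50)&(X[:,2]>125)&(X[:,2]<137)]
print(len(C),np.median(C,0),cv2.minEnclosingCircle(C[:,:2].astype(np.float32)),C.min(0),C.max(0))
E
```

```text
11.9667
12.95 [ 492.99204403 -169.99779303  225.0123494 ] [ 0.94297822  0.3372493  -0.85146157  1.86675965  0.2883711   1.06582202
 -1.24399209] 85.10327866945158
38.6 [19.4, 19.7, 21.7, 21.3, 20.3]
128.6 [19.7, 20.5, 20.6, 22.2, 21.0]
218.6 [21.1, 20.8, 20.8, 22.0, 19.8]
308.6 [19.9, 20.8, 21.0, 20.9, 20.5]
4583 [ 493.62411167 -168.13864655  131.84323093] ((492.02069091796875, -168.92962646484375), 26.08785057067871) [ 466.292479   -194.55677249  125.02571789] [ 517.9113451  -142.86151031  134.84016096]
```

View pics/w2.png

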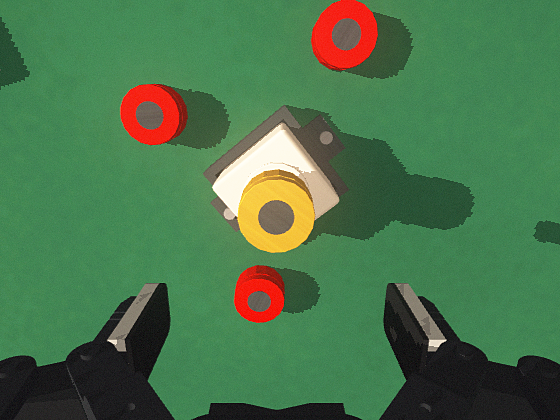

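View pics/top2.png

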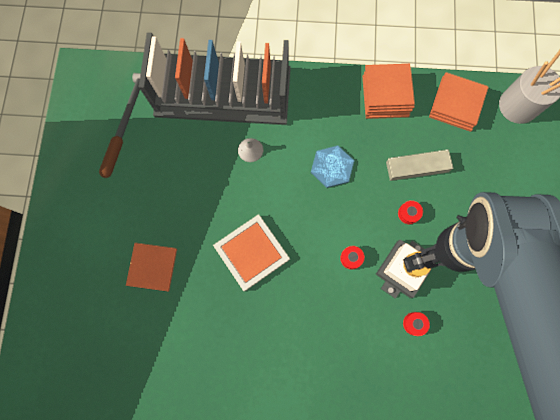

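The tile reads 20–21 mm over its whole face, so it is level and flush. The wrist view shows the brass cap at (276,215), free of the fingers at columns ~165 and ~390. Its position agrees with the fixed cameras to within 2 mm, so I descend and grip.

```bash
python3 - <<'E'
from bench import *
from h import *
s=state(); print(s['force'],s['ft_torque'])
move_straight([492.8,-169.3,92],feed=110); pause(.1)
s=state(); print(s['t'],s['tcp_pos'],s['force'],s['ft_torque'])
set_gripper(40); pause(.2)
s=state(); print(s['t'],s['tcp_pos'],s['force'],s['ft_torque'],s['opening'],s['joint_positions'])
pic,d=read_camera("side"); cv2.imwrite("pics/side3.png",cv2.resize(pic[240:400,180:360],None,fx=4,fy=4,interpolation=cv2.INTER_CUBIC)[:600,:800])
for k in range(1,6): 
    pass
E
```

```text
[ 0.06679945 -0.53737075 -0.91789662] [-0.03459784 -0.03420481  0.00020057]
14.5083 [ 493.2690797  -169.42668356   92.67456726] [-0.09585004  0.12919312  0.30861723] [0.02040064 0.02117808 0.00930938]
15.1167 [ 493.00585411 -169.6106076    92.4410909 ] [-2.43824381 -0.7238425   4.89893878] [-0.18311043  0.26352436  0.03694396] 51.0963466947264 [ 0.83281196  0.50345729 -0.7464752   1.99723233  0.46734067  0.81631504
 -1.40265115]
```

View pics/side3.png

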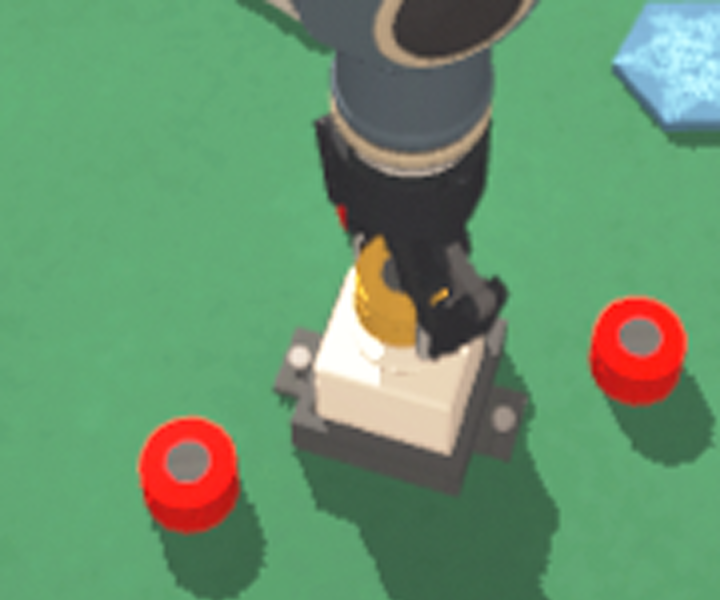

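The cap is gripped at 51.1 mm and the jar stands in its cradle. Now I turn anticlockwise in steps, climbing with the thread.

```bash
python3 - <<'E'
from bench import *
from h import *
for k in range(1,6):
    move_straight([492.8,-169.3,92+0.4*k],feed=0.65,rot=down(np.radians(20+15*k))) if False else move_straight([492.8,-169.3,92+0.4*k],rot=down(np.radians(20+15*k)))
    s=state(); yaw=2*np.arctan2(s['eef_rot'][2],s['eef_rot'][1])
    print(k,round(s['t'],2),np.round(s['tcp_pos'],1),np.round(np.degrees(yaw),1),np.round(s['force'],1),np.round(s['ft_torque'],2),round(s['opening'],2),np.round(s['joint_positions'][6],2))
    if abs(s['ft_torque'][2])>2.5 or np.linalg.norm(s['force'])>40: print("STOP");break
E
```

```text
1 15.57 [ 493.5 -169.3   93. ] 35.0 [-1.   0.1  5.6] [-0.04  0.19  0.15] 51.32 -1.18
2 15.98 [ 493.7 -168.9   93.5] 50.0 [-0.6  0.4  6.7] [0.04 0.12 0.09] 51.42 -0.96
3 16.39 [ 494.  -168.7   94.1] 65.0 [-1.3  0.7  6.2] [0.12 0.08 0.05] 51.03 -0.74
4 16.8 [ 493.9 -168.7   94.5] 80.0 [-1.5  0.7  7.3] [0.09 0.18 0.04] 51.34 -0.52
5 17.21 [ 493.9 -168.8   94.9] 95.0 [-0.6  0.7  8. ] [0.07 0.16 0.06] 50.95 -0.3
```

```bash
python3 - <<'E'
from bench import *
from h import *
pause(.3)
s=state(); print(s['t'],np.round(s['tcp_pos'],1),np.round(s['force'],1),np.round(s['ft_torque'],2))
for z in (95,96,97,98):
    move_straight([493.0,-169.3,z],feed=10); pause(.15)
    s=state(); print(z,round(s['t'],2),np.round(s['tcp_pos'],1),np.round(s['force'],1),np.round(s['ft_torque'],2))
    if s['force'][2]<-4: print("STOP"); break
pic,d=read_camera("wrist"); cv2.imwrite("pics/w4.png",pic)
pic,d=read_camera("side"); cv2.imwrite("pics/side4.png",cv2.resize(pic[240:390,180:360],None,fx=4,fy=4,interpolation=cv2.INTER_CUBIC))
E
```

```text
17.5083 [ 493.9 -168.8   95. ] [-0.   0.2  7.2] [0.04 0.17 0.05]
95 17.91 [ 493.9 -168.8   95.8] [-1.5  1.2  6.8] [0.06 0.21 0.02]
96 18.31 [ 493.5 -169.    96.3] [-0.1  0.4  5.2] [ 0.17 -0.04  0.01]
97 18.71 [ 492.5 -169.4   96.6] [ 0.  -0.2 -0.7] [ 0.02  0.01 -0.02]
98 19.11 [ 493.  -169.3   98. ] [ 0.7  1.  -0.9] [ 0.02  0.02 -0.02]
```

View pics/w4.png

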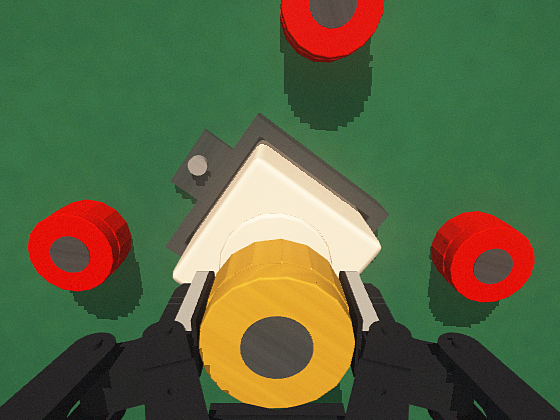

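View pics/side4.png

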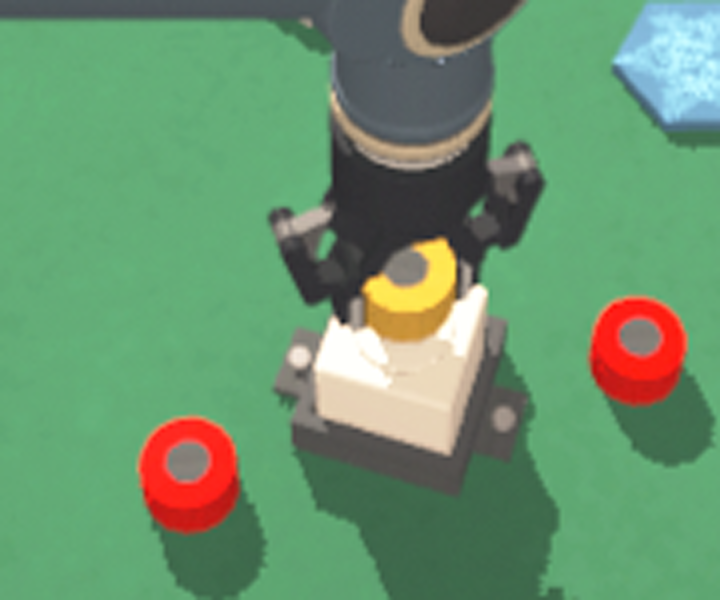

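The force fell to −0.9 N, which is just the cap's weight, so the threads have let go. The side view shows the jar still in its cradle. Now I lift straight up.

```bash
python3 - <<'E'
from bench import *
from h import *
s=state();x,y=493.0,-169.3
for z in (103,112,129.5):
    move_straight([x,y,z],feed=25); s=state(); print(z,round(s['t'],2),np.round(s['tcp_pos'],1),np.round(s['force'],1),round(s['opening'],2))
    if s['force'][2]<-4: print("STOP"); break
pause(.3); s=state(); print(s['t'],s['tcp_pos'],s['eef_rot'],s['force'],s['ft_torque'])
c=camera_params("wrist"); T=toolT(s)@np.array(c["T_tool_cam"])
pic,d=read_camera("wrist"); cv2.imwrite("pics/w5.png",pic); X=cloud(d,c,T); np.save("pics/w5X.npy",X)
p2,d2=read_camera("side"); cv2.imwrite("pics/side5.png",cv2.resize(p2[200:400,180:380],None,fx=3,fy=3,interpolation=cv2.INTER_CUBIC)); Y=cloud(d2,camera_params("side"))
p3,d3=read_camera("top"); cv2.imwrite("pics/top5.png",p3)
for nm,P,I in(("wrist",X,pic),("side",Y,p2)):
    P=P.reshape(-1,3); H=cv2.cvtColor(I,cv2.COLOR_BGR2HSV).reshape(-1,3).astype(int)
    near=np.hypot(P[:,0]-493,P[:,1]+170)<32
    br=near&(H[:,0]>15)&(H[:,0]<35)&(H[:,1]>150)&(P[:,2]>90)
    print(nm,'brass z',np.percentile(P[br][:,2],[1,5,50,95,99]),br.sum())
    top=P[near&(P[:,2]>np.percentile(P[br][:,2],95)-4)&(P[:,2]<180)&br]
    A=np.c_[top[:,:2]-[493,-170],np.ones(len(top))]; print(' top plane',np.linalg.lstsq(A,top[:,2],rcond=None)[0],top[:,:2].mean(0))
    wide=np.hypot(P[:,0]-493,P[:,1]+170)<56
    w=wide&(P[:,2]>70)&(P[:,2]<82)&(H[:,1]<70)&(H[:,2]>120); print(' jar shoulder',np.median(P[w][:,2]),w.sum(),cv2.minAreaRect(P[w][:,:2].astype(np.float32)))
    n=np.hypot(P[:,0]-493,P[:,1]+170)<24
    print(' neck z',np.percentile(P[n&(H[:,1]<70)&(P[:,2]<125)&(P[:,2]>84)][:,2],[50,95]) if (n&(H[:,1]<70)&(P[:,2]<125)&(P[:,2]>84)).any() else None)
E
```

```text
103 19.56 [ 493.2 -169.3  103.3] [-0.1  0.3 -1. ] 50.72
112 20.07 [ 493.  -169.4  112.1] [ 0.6 -0.1 -1. ] 51.19
129.5 20.92 [ 492.9 -169.4  129.4] [ 0.2  0.4 -1.3] 50.99
21.2167 [ 492.96106776 -169.28482824  129.40994235] [-6.58283152e-05  6.75565681e-01  7.37299807e-01 -3.06447732e-05] [ 0.26671032 -0.25094529 -1.16924397] [-0.02660074 -0.00585216  0.04233042]
wrist brass z [140.18522364 145.9551337  168.13326532 169.16678274 169.55903865] 17071
 top plane [-2.36609422e-03 -5.68941388e-03  1.68331140e+02] [ 492.37677521 -165.90474194]
 jar shoulder 76.0056230994973 9882 ((491.77178955078125, -167.91122436523438), (75.40054321289062, 74.8224868774414), 58.951377868652344)
 neck z [109.96494801 112.32485637]
side brass z [144.31412726 146.54966968 167.35654974 171.19751651 202.83569803] 371
 top plane [-5.33583983e-03  9.89987292e-03  1.69011196e+02] [ 497.40037993 -180.81252264]
 jar shoulder 76.41070484260558 724 ((493.022216796875, -171.86282348632812), (77.44983673095703, 75.80677032470703), 58.5351448059082)
 neck z [107.46989537 116.43024114]
```

View pics/side5.png

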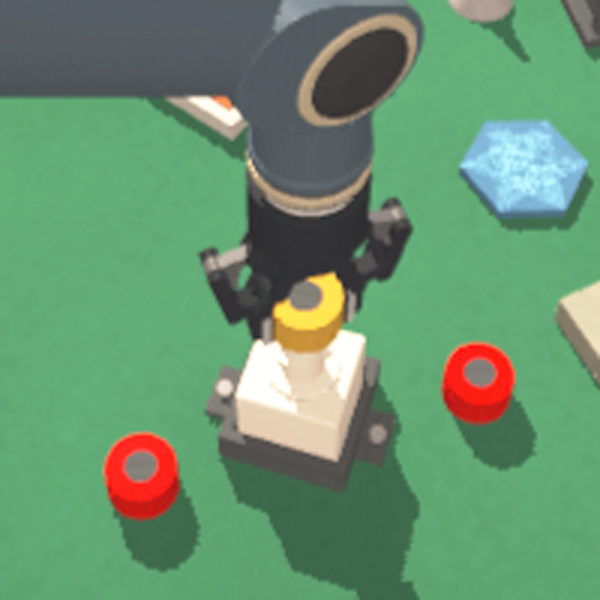

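View pics/w5.png

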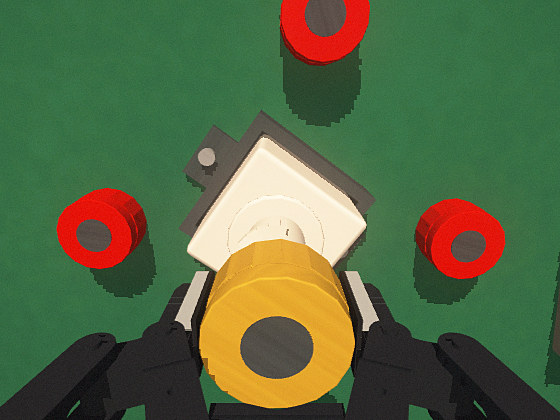

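View pics/top5.png

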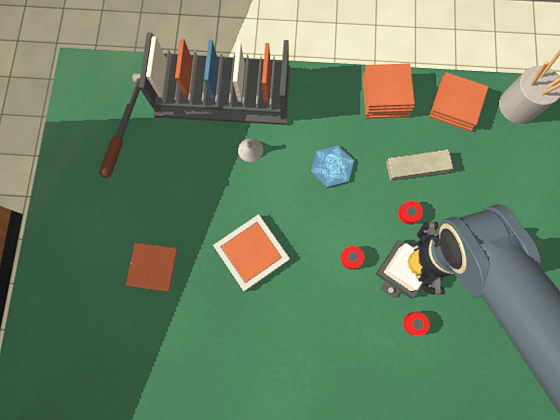

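```bash
python3 - <<'E'
from bench import *
print(hand_in()); print(state()['t'])
E
```

```text
the job is handed in; nothing more can be done
None
the job is handed in; nothing more can be done
```

I pressed the tile down into its nest, unscrewed and lifted the brass cap, and handed the job in with the cap still gripped above the jar. The last clock reading was about 21 s of the 51 s allowed.

- **Tile:** I pressed straight down on the raised side until it stopped at 20.0 mm with about 22 N. Afterwards the top camera read about 20–22 mm all over the face, the same as the rim, so it is level and flush.
- **Cap:** I gripped it at 51 mm opening and turned it 75° anticlockwise while rising with the thread. On the lift, the force fell from about +7 N to −0.9 N, which is the cap's weight alone, so the threads had let go.
- **Final position:** The cap's top rose from about 131.8 to 168.3 mm, which puts its lower edge at about 137.5 mm. That is about 19.5 mm clear of the jar's mouth, and its top is level within about 0.01 rad.
- **Jar:** It stayed down in the cradle, with its shoulder reading 76 mm before and after.
- **Other things:** In the last top picture the bystanders and red caps look unmoved.

The cameras disagreed by about 2 to 4 mm on the cap and jar's y position, so I used an average for the grip. No check failed.

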